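# Shim the rocking bench scale

## Robot

A 6-joint arm with a two-finger parallel gripper is mounted at the origin on the work surface; the furniture and walls round the work are solid. World frame = base frame: x ahead of the robot, y to its left, z up, the work surface at z = 0. Lengths are in mm, angles in degrees, forces in N, time in s.
With the tool pointing down it reaches from about 350 to 725 mm from the base axis. Payload 4.3 kg.
Tool frame: the origin (TCP) lies at the very end of the fingers, on their centre line; the grasp point (between the pads) lies 19 mm behind it (robot.grip_point_offset is the distance from the TCP to the grasp point, in mm); y points along the fingers, x is the direction in which the jaws open and shut, and the axes are right-handed (so a half turn about y gives the same grasp; the last joint's range is limited). The gripper opens to 85 mm and grips with 20 to 120 N. Pads are 22 mm wide; open, the fingers measure 114 mm over their backs; the gripper's body (76 mm by 85 mm) begins 54 mm behind the grasp point. The pads swing forward as they close: fully open they stand 13 mm farther back than shut.
Start: joints at [-82.065, 21.618, 4.641, 73.018, 0, 83.68], TCP at [141.598, -557.33, 231.329] pointing down, gripper open.
Joint ranges: [-156.06, 156.06], [-48.1, 94.91], [-58.44, 69.94], [-101.28, 121.22], [-78.64, 73.56], [-180, 180]. Speed limits (degrees/s): [147.25, 147.25, 180, 180, 180, 180].

## Interface

Orientations are given as [roll, pitch, yaw] about the fixed x, y, z axes, in that order (R = Rz(yaw) Ry(pitch) Rx(roll)).
In Python, from bench import sensors, cams, robot gives the robot as it stands.
- The arm moves only by the tool servo_tool, never from a script. Its argument "motion" is a list of rows, each a list of 3 entries, a list of its own where there are three numbers: the turn, a rotation vector about the world's x, y, z in degrees, then the shift along the world's x, y, z in mm, then the finger opening in mm, from 0 to 85.4. In form: [[[wx, wy, wz], [x, y, z], jaw], ...]. A call has 1 to 20 rows; each row is the pose to reach, as a shift and turn from the pose commanded when the call began; what a row does not reach only later rows make up. A row lasts 1/10 s, in which the tool goes at most 50 mm and 8.59 degrees, less where a joint would pass 70% of its speed; a pose out of reach is approached as far as the arm can. A call with a gripper value outside its range is refused whole. The fingers move at their own pace and stop on an object; "force" is the grip in N (left out, the last holds). Time passes only in rows, so rows that repeat a pose let the fingers close. It gives the time, the measured TCP pose, the force and the opening at its end, in the units of the state.
- sensors.observe(): the state, without advancing time (a new reading comes with each control period).
- cams.read_camera(name): name is "scene" or "top" or "wrist"; returns the picture (384x512x3 uint8, red, green, blue); there is no depth.
- cams.camera_params(name): a dict with "fovy" (degrees; the focal length in pixels is half the picture's height over the tangent of half this angle, whatever the lens; pixels are square), "cx", "cy" (the principal point, pixels), "D" ([k1, k2, p1, p2, k3] as OpenCV has them; the pictures are not rectified), "pose" (4x4, takes a point from camera to world coordinates); the wrist camera has in their place "T_tool_cam" (4x4, takes a point from camera to tool coordinates, whose origin is the TCP and whose axes are the tool frame's). Camera axes: x right, y down, z forward; pixel columns grow to the right and rows downward; lengths in mm; the calibration is good to about 2 mm. A picture is of the moment at which its call begins: read the wrist's pose just before it. camera_params takes no time and is no camera call.
- robot.sign_off(): hands the job in, once; it reports no verdict.
The state is a dict: "clock": time; "qpos": joint angles; "joint_vel": joint speeds; "effort": joint torques, N m; "tcp_pos": TCP position; "tool_rot": TCP orientation; "ft_force": force on the tool from outside, world axes, zero at the start; "wrist_torque": the same for the moment, N m; "gripper_width": finger opening in mm.
Only numpy, scipy, OpenCV 4.12 (cv2) and the standard library are available. Lean on these libraries where they do the work, as an engineer would, in place of code of your own. Each camera call takes 0.05 s, during which the arm holds its last target.

## Task

The white bench scale rocks because its far left foot is seized too short. Push the plain metal wedge along the bench, without lifting it, thin end first under that short foot until it is snug and the scale can no longer rock, but do not jack the scale out of level, shove it along or disturb the weights and the setting ring. Then press down on the scale's far left corner, right above the wedged foot, with about a kilogram's force for a moment to prove that it stands firm, and leave it so.

Things in the scene. Friction and masses are not known exactly. Their poses are not given: they have to be found in the camera images.
- scale: White scale, 170 mm deep (x), 180 wide (y), 3 kg, loose. Origin: on the bench under its middle; x from the display (front, robot side) to the back, y left, z up; yaw within 0.1 rad. Housing 18 to 52 mm above the bench; round pan 104 mm across, 12 mm behind the origin, top at 61 mm. Feet at x = +-65, y = +-70 mm; the far left (+65, +70) is short; about 4 N down on that corner tips it unshimmed.
- short_foot_pad (a point): Centre of the flat underside of the short foot's pad (22 mm across), x = +65, y = +70 mm in the scale's frame. It hangs 5.5 to 9 mm above the bench, differently each time. The housing's left side is 20 mm beyond it. A wedge driven on under it with more than about 4 N on the foot lifts the scale out of level.
- press_spot (a point): Point on the flat top of the scale's housing, 52 mm above the bench, at the far left corner above the short foot (x = +64, y = +68 mm in the scale's frame). The pan's rim is about 34 mm from it and 9 mm higher.
- wedge: Loose steel wedge, 120 mm long (x), 40 wide (y), 0.1 kg, flat on the bench left of the scale. Origin: centre of its underside. +x to the thin end (3 mm thick, x = +60); thick end face 15 mm high at x = -60; top slopes evenly 1 in 10. Starts thin end roughly towards the scale's left side, up to 0.3 rad askew, mostly out of line. Slides with under 1.5 N; biting under the foot takes 3 N and more.
- weight_big: Silvery calibration weight, 44 mm across, 55 mm high, loose, beyond the wedge's thick end, nearer the robot; leave it alone. Origin: centre of its underside.
- weight_mid: Brass calibration weight, 34 mm across, 42 mm high, loose, beyond the wedge's thick end, nearer the robot; leave it alone. Origin: centre of its underside.
- ring_gauge: Steel setting ring, 52 mm across, 14 mm high, loose, lying beyond the wedge's thick end; leave it alone. Origin: centre of its underside.

How it is judged (in metres and radians):
On the way:
1. the far left corner is pressed (over 5 N, within 60 mm of the spot over the short foot) while the wedge bears the foot (over 1.5 N) and the scale stays within 0.015 rad of level (contact force between the fingers and scale above 5 N and horizontal distance between the grasp point and press_spot below 0.06 m and contact force between wedge and scale above 1.5 N and angle between scale's own z axis and vertical below 0.015 rad), for 0.2 s.
At the end, for the whole second after the job is handed in: The wedge lies flat on the bench under the short foot (pad centre over the wedge, within 20 mm of its centre line) and carries it (bears at least 0.15 N), the scale is within 0.015 rad of level and within 25 mm of where it stood, and everything is at rest (angle between scale's own z axis and vertical below 0.015 rad and contact force between wedge and scale above 0.15 N and y of short_foot_pad in the frame of wedge between -0.02 and 0.02 m and x of short_foot_pad in the frame of wedge between -0.06 and 0.06 m and height (world z) of wedge below 0.004 m and distance of scale from where it was at the start of the episode below 0.025 m and linear speed of each of scale, wedge below 0.01 m/s); the robot touches nothing.
It fails at once if the wedge is lifted off the bench (the middle of its underside more than 10 mm up) (height (world z) of wedge above 0.01 m).
It fails at once if the scale is lifted or tipped by more than 0.15 rad (angle between scale's own z axis and vertical above 0.15 rad or height (world z) of scale above 0.02 m).
It fails at once if the scale is shoved more than 25 mm along the bench (distance of scale from where it was at the start of the episode above 0.025 m).
It fails at once if the corner is hammered or pressed with more than 60 N (contact force between the fingers and scale above 60 N).
It fails at once if a weight or the setting ring is disturbed (moved more than 20 mm) (distance of any of weight_big, weight_mid, ring_gauge from where it was at the start of the episode above 0.02 m).
It also fails if it takes over 64 s, if anything falls off the work surface, if the arm or the gripper's body presses on something with over 40 N, if the wrist force passes 120 N, or if a joint passes its speed limit or range.

## Working session

There is one attempt and no reset: what is moved stays moved. The work goes in short steps, Python scripts to look and compute and a tool call to move; the robot and the scene stay as the last step left them, time stands still between calls to the robot, and variables do not carry over. Pictures are saved under pics/ and viewed, and the job is handed in when it is done.

Besides the shell and the picture viewer there is one more tool, called after "Request:" by a JSON object that holds its "fn" and its "kwargs". servo_tool: Moves the arm, as the interface text tells. Its arguments: {"type":"object","properties":{"motion":{"type":"array","items":{"type":"array"}},"force":{"type":"number"}},"required":["motion"]}

```bash
ls; mkdir -p pics; python3 - <<'E'
from bench import sensors,cams,robot
import cv2
print(sensors.observe())
for n in("scene","top","wrist"):
    im=cams.read_camera(n); cv2.imwrite(f"pics/{n}0.png",im[:,:,::-1]); p=cams.camera_params(n); print(n,p)
E
```

```text
pics
{'clock': 0.0, 'qpos': array([-8.20626260e+01,  2.16633529e+01,  4.56315457e+00,  7.30188459e+01,
       -7.97232966e-04,  8.36787749e+01]), 'joint_vel': array([-6.02102280e-02,  1.09019086e-04,  5.53249769e-02,  1.49047444e-01,
        4.62268237e-02, -1.85841128e-02]), 'effort': array([ 7.34225086e-04, -4.63605487e+01,  2.69874877e+01,  2.11190694e-02,
        5.26164320e-05, -1.04819899e-07]), 'tcp_pos': array([ 141.51731759, -556.63335068,  230.34787777]), 'tool_rot': array([-89.9876853 ,   0.11840826, -75.74138731]), 'ft_force': array([-0.16375233,  0.80479897, -0.02036477]), 'wrist_torque': array([ 0.01892736,  0.01446191, -0.00150442]), 'gripper_width': 85.2927730756008}
scene {'fovy': 52.04033890470862, 'cx': 248.60704443796953, 'cy': 192.16201610181517, 'D': array([-0.0019839,  0.       ,  0.       ,  0.       ,  0.       ]), 'pose': array([[ 7.32116335e-01, -4.87214077e-01,  4.76054740e-01,
         5.65632566e+01],
       [-6.80969036e-01, -5.40860972e-01,  4.93711030e-01,
        -5.01772529e+02],
       [ 1.69364658e-02, -6.85632447e-01, -7.27750853e-01,
         6.
[... 433 characters left out ...]
51e+01],
       [ 1.81710517e-02, -1.97066567e-01, -9.80221700e-01,
         1.09823209e+03],
       [ 0.00000000e+00,  0.00000000e+00,  0.00000000e+00,
         1.00000000e+00]])}
wrist {'fovy': 59.95817320758075, 'cx': 253.13240257177523, 'cy': 192.4171954524211, 'D': array([-0.05386795,  0.        ,  0.        ,  0.        ,  0.        ]), 'T_tool_cam': array([[ 9.99999829e-01, -5.29481278e-04,  2.46512075e-04,
        -2.65418806e-01],
       [-3.97748595e-04, -3.08311563e-01,  9.51285353e-01,
        -1.42434951e+02],
       [-4.27685261e-04, -9.51285288e-01, -3.08311721e-01,
         7.98523649e+01],
       [ 0.00000000e+00,  0.00000000e+00,  0.00000000e+00,
         1.00000000e+00]])}
```

View pics/scene0.png

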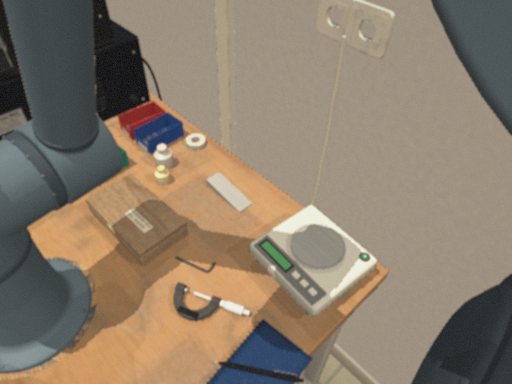

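View pics/top0.png

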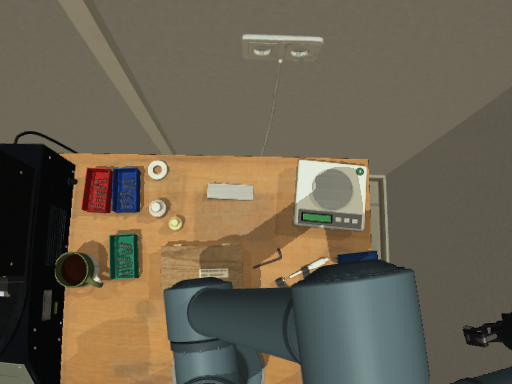

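```bash
cat > h.py <<'E'
import numpy as np,cv2
from bench import sensors,cams,robot
from scipy.spatial.transform import Rotation as Rn
def K(n):
    p=cams.camera_params(n); f=192/np.tan(np.radians(p["fovy"])/2)
    return np.array([[f,0,p["cx"]],[0,f,p["cy"]],[0,0,1]]),p["D"],p
def pose(n,st=None):
    p=K(n)[2]
    if n!="wrist": return p["pose"]
    T=np.eye(4);T[:3,:3]=Rn.from_euler("xyz",st["tool_rot"],degrees=True).as_matrix();T[:3,3]=st["tcp_pos"]
    return T@p["T_tool_cam"]
def cast(n,uv,z,st=None):
    k,D,_=K(n);P=pose(n,st)
    q=cv2.undistortPoints(np.array(uv,float).reshape(-1,1,2),k,D).reshape(-1,2)
    d=np.c_[q,np.ones(len(q))]@P[:3,:3].T
    z=np.broadcast_to(z,len(q))
    return P[:3,3]+d*((z-P[2,3])/d[:,2])[:,None]
def proj(n,X,st=None):
    k,D,_=K(n);W=np.linalg.inv(pose(n,st))
    return cv2.projectPoints(np.array(X,float).reshape(-1,1,3),cv2.Rodrigues(W[:3,:3])[0],W[:3,3],k,D)[0].reshape(-1,2)
E
python3 - <<'E'
from h import *
im=cv2.imread("pics/top0.png")
c=im[140:250,135:385]; cv2.imwrite("pics/topc.png",cv2.resize(c,None,fx=3.2,fy=3.2,interpolation=cv2.INTER_CUBIC))
im=cv2.imread("pics/scene0.png")
c=im[120:320,140:390]; cv2.imwrite("pics/scc.png",cv2.resize(c,None,fx=3,fy=3,interpolation=cv2.INTER_CUBIC))
E
```

```text
(no output)
```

View pics/topc.png

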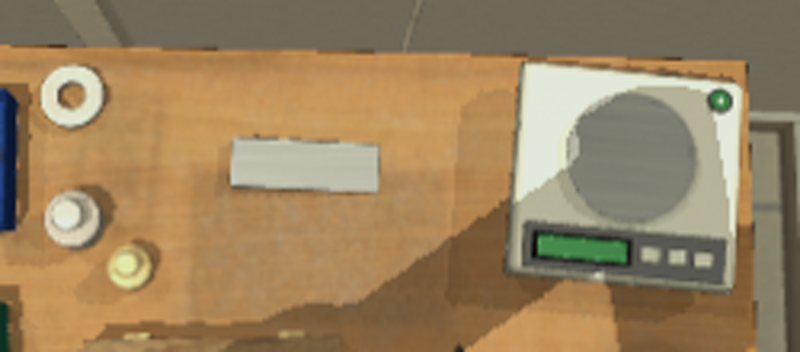

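View pics/scc.png

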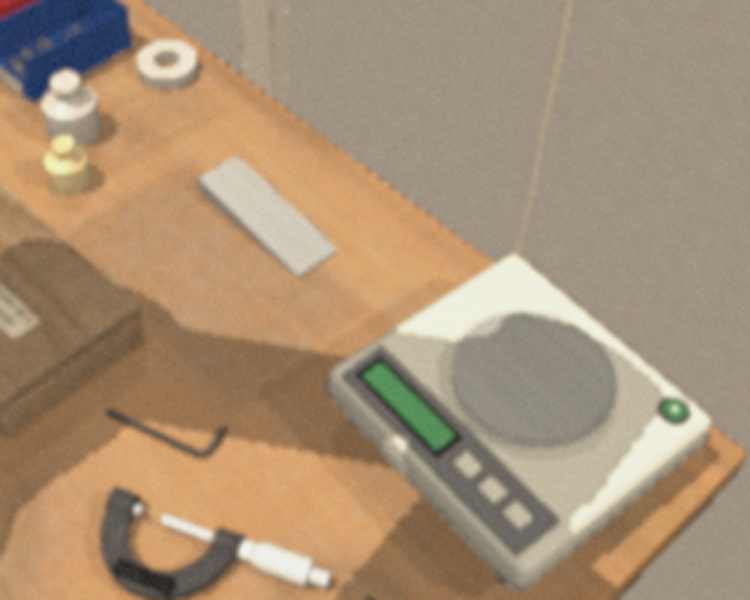

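```bash
python3 - <<'E'
from h import *
def up(uv,s,o): return np.array(uv,float)/s+np.array(o)-0.5+0.5/s
t=up([[522,63],[742,85],[735,290],[510,272]],3.2,(135,140))
s=up([[515,254],[710,420],[525,587],[333,375]],3,(140,120))
print("scale top FL FR NR NL\n",cast("top",t,52).round(1),"\n",cast("scene",s,52).round(1))
t=up([[232,138],[378,144],[377,192],[230,187]],3.2,(135,140))
s=up([[237,157],[336,249],[302,275],[199,182]],3,(140,120))
z=[15,3,3,15]
print("wedge\n",cast("top",t,z).round(1),"\n",cast("scene",s,z).round(1))
t=up([[67,212],[128,264],[72,96]],3.2,(135,140)); s=up([[65,80],[65,147],[168,62]],3,(140,120))
print("bigw mid ring",cast("top",t,[55,42,14]).round(1),cast("scene",s,[55,42,14]).round(1))
P=cast("top",up([[632,157]],3.2,(135,140)),61);print("pan",P, cast("scene",up([[535,378]],3,(140,120)),61))
E
```

```text
scale top FL FR NR NL
 [[ 533.  -191.7   52. ]
 [ 519.  -370.    52. ]
 [ 353.9 -358.3   52. ]
 [ 365.8 -181.4   52. ]] 
 [[ 532.6 -198.3   52. ]
 [ 517.9 -370.3   52. ]
 [ 348.7 -364.4   52. ]
 [ 367.9 -188.1   52. ]]
wedge
 [[475.2  40.2  15. ]
 [474.9 -78.7   3. ]
 [434.9 -78.5   3. ]
 [434.7  40.4  15. ]] 
 [[474.9  36.8  15. ]
 [473.7 -80.    3. ]
 [437.4 -81.9   3. ]
 [434.8  35.   15. ]]
bigw mid ring [[405.7 163.2  55. ]
 [367.6 115.7  42. ]
 [508.1 173.4  14. ]] [[404.3 162.9  55. ]
 [366.7 111.   42. ]
 [507.4 168.4  14. ]]
pan [[ 456.48546432 -276.7270742    61.        ]] [[ 455.72118152 -279.61076367   61.        ]]
```

Request:
{"fn": "servo_tool", "kwargs": {"motion": [[[0,0,75.74],[313,581,-60],85],[[0,0,75.74],[313,581,-60],85],[[0,0,75.74],[313,581,-60],85],[[0,0,75.74],[313,581,-60],85],[[0,0,75.74],[313,581,-60],85],[[0,0,75.74],[313,581,-60],85],[[0,0,75.74],[313,581,-60],85],[[0,0,75.74],[313,581,-60],85],[[0,0,75.74],[313,581,-60],85],[[0,0,75.74],[313,581,-60],85],[[0,0,75.74],[313,581,-60],85],[[0,0,75.74],[313,581,-60],85],[[0,0,75.74],[313,581,-60],85],[[0,0,75.74],[313,581,-60],85],[[0,0,75.74],[313,581,-60],85],[[0,0,75.74],[313,581,-60],85],[[0,0,75.74],[313,581,-60],85],[[0,0,75.74],[313,581,-60],85],[[0,0,75.74],[313,581,-60],85]]}}

```text
clock: 2.05
tcp_pos: [454.3, 22.6, 171.5]
tool_rot: [-90.0, -0.0, -0.1]
ft_force: [0.1, -0.6, 0.6]
gripper_width: 85.3
```

```bash
python3 - <<'E'
from h import *
st=sensors.observe();print(st["clock"],st["tcp_pos"],st["tool_rot"],st["ft_force"],st["qpos"])
im=cams.read_camera("wrist");cv2.imwrite("pics/w1.png",im[:,:,::-1])
E
```

```text
2.05 [454.3274073   22.62384701 171.51098073] [-9.00106307e+01 -1.59504811e-02 -1.24250708e-01] [ 0.13133503 -0.59389616  0.55586933] [-5.14181080e+00  9.51448027e+00 -2.07361279e+01  5.97325727e+01
 -9.19492967e-03  8.49824400e+01]
```

View pics/w1.png

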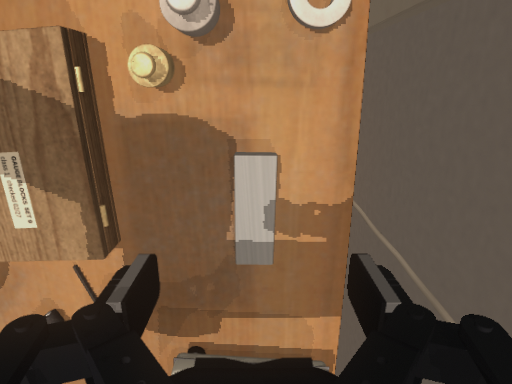

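```bash
python3 - <<'E'
from h import *
st=sensors.observe()
print(cast("wrist",[[235,155],[277.5,155],[273.5,265.5],[236,265.5]],[15,15,3,3],st).round(1))
print("mid ring big",cast("wrist",[[149,63],[320,10]],[42,14],st).round(1))
E
```

```text
[[438.7  41.2  15. ]
 [477.4  41.1  15. ]
 [476.5 -80.2   3. ]
 [436.8 -80.1   3. ]]
mid ring big [[375.  119.3  42. ]
 [510.1 161.6  14. ]]
```

Request:
{"fn": "servo_tool", "kwargs": {"motion": [[[0,0,0],[2,3,-40],60],[[0,0,0],[2,3,-80],60],[[0,0,0],[2,3,-120],60],[[0,0,0],[2,3,-150],60],[[0,0,0],[2,3,-160],60],[[0,0,0],[2,3,-165],60],[[0,0,0],[2,3,-168],60],[[0,0,0],[2,3,-168],60],[[0,0,0],[2,3,-168],60]], "force": 20}}

```text
clock: 3.0
tcp_pos: [458.0, 26.5, 4.5]
tool_rot: [-90.0, -0.2, -0.0]
ft_force: [0.3, -0.3, 0.7]
gripper_width: 60.3
```

```bash
python3 - <<'E'
from h import *
for n in("wrist","scene"):
    im=cams.read_camera(n);cv2.imwrite(f"pics/{n}2.png",im[:,:,::-1])
E
```

```text
(no output)
```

View pics/wrist2.png

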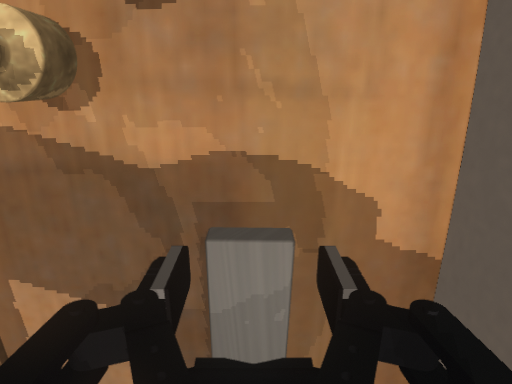

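Request:
{"fn": "servo_tool", "kwargs": {"motion": [[[0,0,0],[0,0,-1],38],[[0,0,0],[0,0,-2],36],[[0,0,0],[0,0,-2],36],[[0,0,0],[0,0,-2],36],[[0,0,0],[0,0,-2],36],[[0,0,0],[0,0,-2],36]], "force": 20}}

```text
clock: 3.7
tcp_pos: [457.2, 26.7, 2.4]
tool_rot: [-90.0, -0.1, -0.0]
ft_force: [-2.5, 0.2, 10.2]
gripper_width: 39.0
```

```bash
python3 - <<'E'
from h import *
for n in("wrist","scene"):
    im=cams.read_camera(n);cv2.imwrite(f"pics/{n}3.png",im[:,:,::-1])
print(sensors.observe()["tcp_pos"])
E
```

```text
[457.24425434  26.66207395   2.42265071]
```

View pics/wrist3.png

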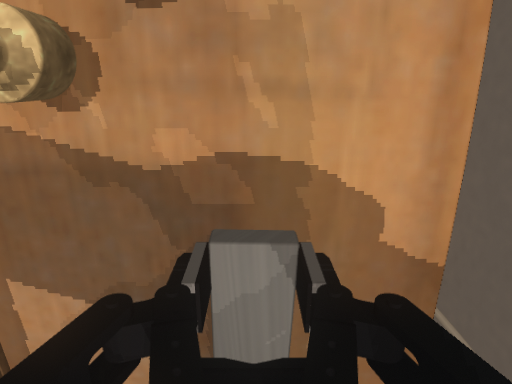

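View pics/scene3.png

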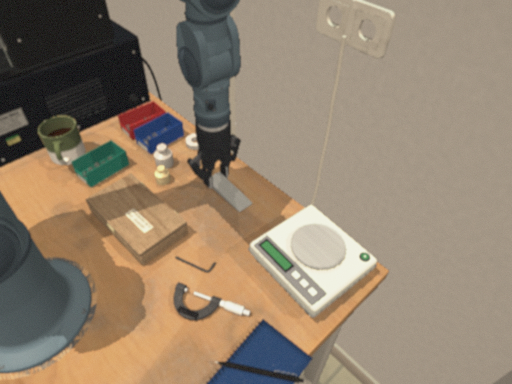

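Request:
{"fn": "servo_tool", "kwargs": {"motion": [[[0,0,0],[0,0,1],36],[[0,0,0],[8,0,1],36],[[0,0,0],[16,0,1],36],[[0,0,0],[24,0,1],36],[[0,0,0],[32,0,1],36],[[0,0,0],[40,0,1],36],[[0,0,0],[48,0,1],36],[[0,0,0],[54,0,1],36],[[0,0,0],[57,0,1],36],[[0,0,0],[57,0,1],36],[[0,0,0],[57,0,1],36]]}}

```text
clock: 4.9
tcp_pos: [513.1, 26.4, 2.5]
tool_rot: [-90.0, 0.1, -0.0]
ft_force: [-2.7, -1.1, 5.5]
gripper_width: 39.5
```

Request:
{"fn": "servo_tool", "kwargs": {"motion": [[[0,0,0],[0,-10,0],36],[[0,0,0],[0,-20,0],36],[[0,0,0],[0,-30,0],36],[[0,0,0],[0,-40,0],36],[[0,0,0],[0,-50,0],36],[[0,0,0],[0,-60,0],36],[[0,0,0],[0,-70,0],36],[[0,0,0],[0,-76,0],36],[[0,0,0],[0,-78,0],36],[[0,0,0],[0,-78,0],36]]}}

```text
clock: 5.9
tcp_pos: [513.8, -52.1, 2.5]
tool_rot: [-90.0, -0.0, -0.0]
ft_force: [0.2, 2.0, 4.4]
gripper_width: 39.2
```

```bash
python3 - <<'E'
from h import *
for n in("scene","top"):
    im=cams.read_camera(n)[:,:,::-1]
    c=im[140:300,170:390] if n=="scene" else im[140:250,180:380]
    cv2.imwrite(f"pics/{n}4.png",cv2.resize(c,None,fx=3.5,fy=3.5,interpolation=cv2.INTER_CUBIC))
print(sensors.observe())
E
```

```text
{'clock': 6.0, 'qpos': array([-1.27877638e+01,  2.59113790e+01, -2.58391506e+01,  3.82110660e+01,
       -7.08753699e-02,  7.72423859e+01]), 'joint_vel': array([ 0.21997204, -0.04111857,  0.00865809, -0.06824816, -0.30379069,
        0.12844226]), 'effort': array([-6.33814093e-01, -4.08365643e+01,  1.90121591e+01,  6.48449245e-02,
       -3.46820829e-01,  1.82896323e-02]), 'tcp_pos': array([513.79016243, -52.09900536,   2.47909959]), 'tool_rot': array([-9.00776064e+01, -2.18051890e-02, -3.01587112e-02]), 'ft_force': array([-0.05116474,  1.78908283,  4.66549649]), 'wrist_torque': array([ 0.25329217, -0.13169136, -0.01791714]), 'gripper_width': 39.719501676609084}
```

View pics/scene4.png

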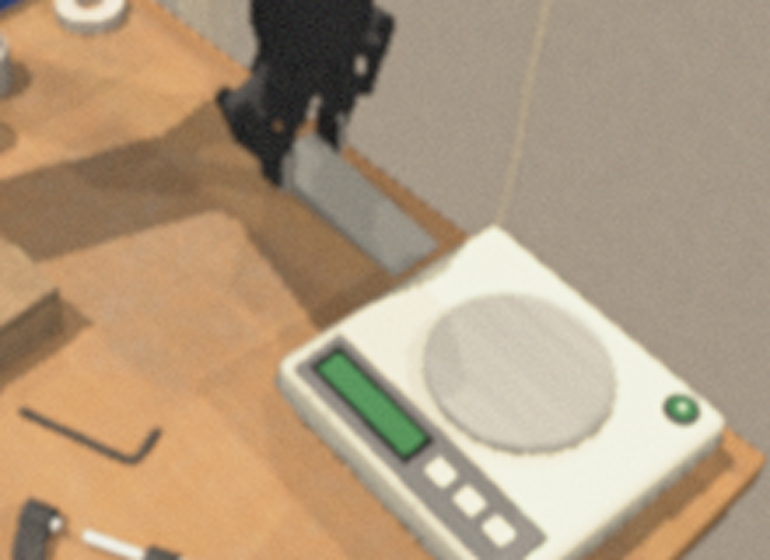

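View pics/top4.png

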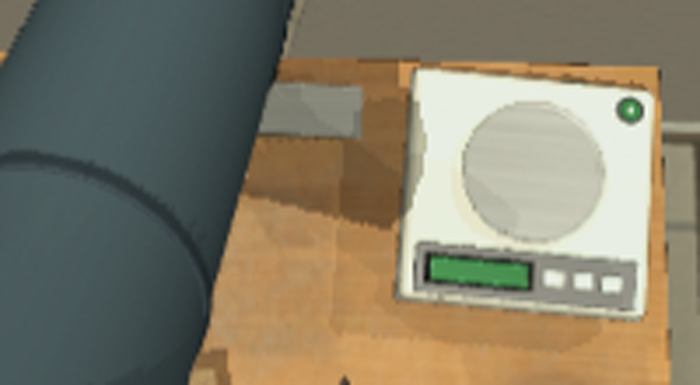

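Request:
{"fn": "servo_tool", "kwargs": {"motion": [[[0,0,0],[0,-10,0.5],36],[[0,0,0],[0,-20,0.5],36],[[0,0,0],[0,-30,0.5],36],[[0,0,0],[0,-40,0.5],36],[[0,0,0],[0,-48,0.5],36],[[0,0,0],[0,-54,0.5],36],[[0,0,0],[0,-58,0.5],36],[[0,0,0],[0,-60,0.5],36],[[0,0,0],[0,-60,0.5],36]]}}

```text
clock: 6.9
tcp_pos: [513.4, -111.7, 2.6]
tool_rot: [-90.0, 0.0, -0.0]
ft_force: [0.3, -1.1, -1.0]
gripper_width: 39.4
```

```bash
python3 - <<'E'
from h import *
for n in("scene",):
    im=cams.read_camera(n)[:,:,::-1]
    c=im[140:300,170:390]
    cv2.imwrite(f"pics/{n}5.png",cv2.resize(c,None,fx=3.5,fy=3.5,interpolation=cv2.INTER_CUBIC))
E
```

```text
(no output)
```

View pics/scene5.png

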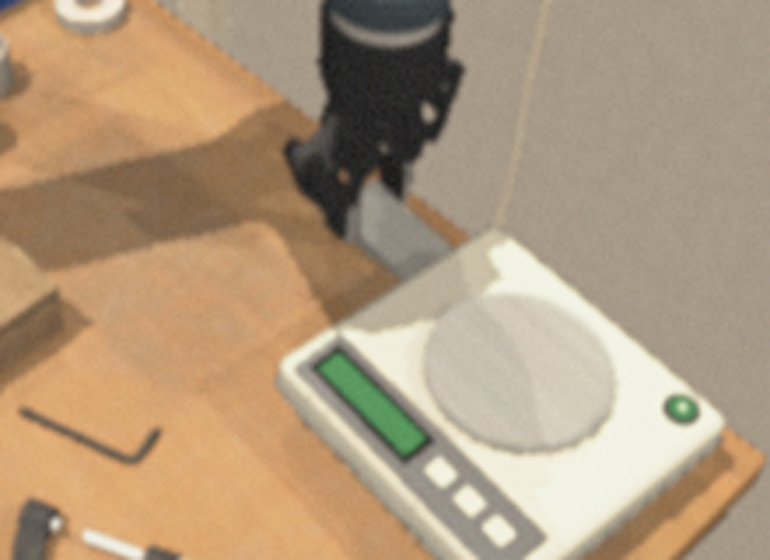

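Request:
{"fn": "servo_tool", "kwargs": {"motion": [[[0,0,0],[0,-2,-0.3],36],[[0,0,0],[0,-4,-0.3],36],[[0,0,0],[0,-6,-0.3],36],[[0,0,0],[0,-8,-0.3],36],[[0,0,0],[0,-8,-0.3],36]]}}

```text
clock: 7.45
tcp_pos: [513.7, -119.8, 2.6]
tool_rot: [-90.0, -0.0, -0.0]
ft_force: [-0.5, -0.7, -0.2]
gripper_width: 39.5
```

Request:
{"fn": "servo_tool", "kwargs": {"motion": [[[0,0,0],[0,-2,0],36],[[0,0,0],[0,-4,0],36],[[0,0,0],[0,-6,0],36],[[0,0,0],[0,-6,0],36]]}}

```text
clock: 7.85
tcp_pos: [513.7, -125.8, 2.6]
tool_rot: [-90.0, -0.0, -0.0]
ft_force: [0.1, 0.3, -0.1]
gripper_width: 39.7
```

Request:
{"fn": "servo_tool", "kwargs": {"motion": [[[0,0,0],[0,-2,0],36],[[0,0,0],[0,-4,0],36],[[0,0,0],[0,-4,0],36]]}}

```text
clock: 8.15
tcp_pos: [513.6, -129.7, 2.6]
tool_rot: [-90.0, -0.0, -0.0]
ft_force: [1.0, -0.3, 0.3]
gripper_width: 39.7
```

Request:
{"fn": "servo_tool", "kwargs": {"motion": [[[0,0,0],[0,-2,0],36],[[0,0,0],[0,-3,0],36],[[0,0,0],[0,-3,0],36]]}}

```text
clock: 8.45
tcp_pos: [513.6, -132.6, 2.5]
tool_rot: [-90.0, -0.0, -0.0]
ft_force: [0.6, 0.6, 0.9]
gripper_width: 39.4
```

Request:
{"fn": "servo_tool", "kwargs": {"motion": [[[0,0,0],[0,-2,0],36],[[0,0,0],[0,-3,0],36],[[0,0,0],[0,-3,0],36]]}}

```text
clock: 8.75
tcp_pos: [513.6, -135.5, 2.5]
tool_rot: [-90.0, -0.0, -0.0]
ft_force: [0.1, 0.2, 0.5]
gripper_width: 39.2
```

Request:
{"fn": "servo_tool", "kwargs": {"motion": [[[0,0,0],[0,-2,0],36],[[0,0,0],[0,-3,0],36],[[0,0,0],[0,-3,0],36]]}}

```text
clock: 9.05
tcp_pos: [513.6, -138.6, 2.6]
tool_rot: [-90.0, -0.0, -0.0]
ft_force: [-0.2, 0.4, 1.1]
gripper_width: 39.4
```

Request:
{"fn": "servo_tool", "kwargs": {"motion": [[[0,0,0],[0,-2,0],36],[[0,0,0],[0,-3,0],36],[[0,0,0],[0,-3,0],36]]}}

```text
clock: 9.35
tcp_pos: [513.6, -141.6, 2.5]
tool_rot: [-90.0, -0.0, -0.0]
ft_force: [-0.6, 0.3, 0.9]
gripper_width: 39.0
```

Request:
{"fn": "servo_tool", "kwargs": {"motion": [[[0,0,0],[0,-2,0],36],[[0,0,0],[0,-3,0],36],[[0,0,0],[0,-3,0],36]]}}

```text
clock: 9.65
tcp_pos: [513.6, -144.6, 2.5]
tool_rot: [-90.0, -0.0, -0.0]
ft_force: [0.2, 0.6, 0.9]
gripper_width: 39.2
```

```bash
python3 - <<'E'
from h import *
for n in("scene","wrist"):
    im=cams.read_camera(n)[:,:,::-1]
    if n=="scene": im=cv2.resize(im[140:300,170:390],None,fx=3.5,fy=3.5,interpolation=cv2.INTER_CUBIC)
    cv2.imwrite(f"pics/{n}6.png",im)
E
```

```text
(no output)
```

View pics/scene6.png

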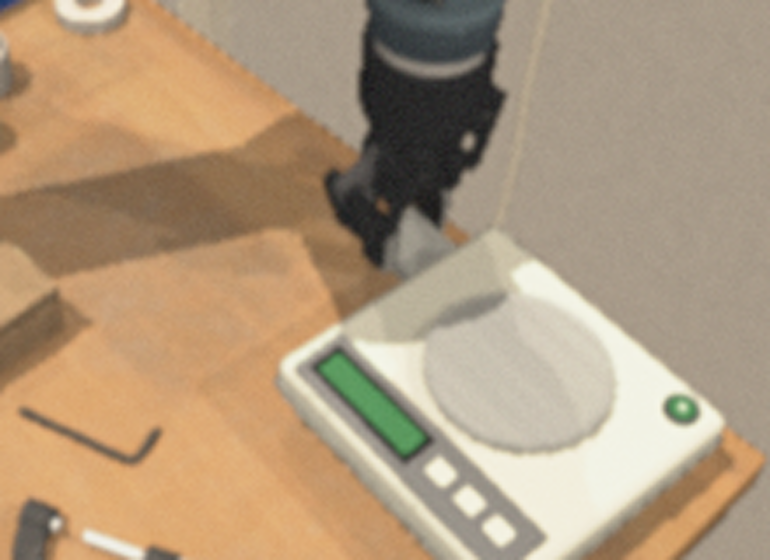

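View pics/wrist6.png

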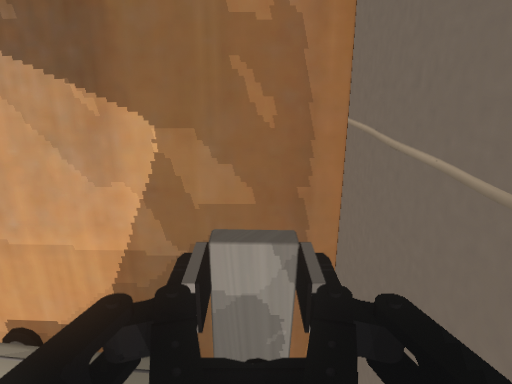

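Request:
{"fn": "servo_tool", "kwargs": {"motion": [[[0,0,0],[0,-2,0],36],[[0,0,0],[0,-2,0],36],[[0,0,0],[0,-2,0],36]]}}

```text
clock: 10.05
tcp_pos: [513.6, -146.6, 2.6]
tool_rot: [-90.0, -0.0, -0.0]
ft_force: [-0.5, -0.1, 1.3]
gripper_width: 39.4
```

Request:
{"fn": "servo_tool", "kwargs": {"motion": [[[0,0,0],[0,-2,0],36],[[0,0,0],[0,-2,0],36],[[0,0,0],[0,-2,0],36]]}}

```text
clock: 10.35
tcp_pos: [513.6, -148.4, 2.5]
tool_rot: [-90.0, -0.0, -0.0]
ft_force: [-0.6, 0.8, 1.2]
gripper_width: 39.4
```

Request:
{"fn": "servo_tool", "kwargs": {"motion": [[[0,0,0],[0,-2,0],36],[[0,0,0],[0,-2,0],36],[[0,0,0],[0,-2,0],36]]}}

```text
clock: 10.65
tcp_pos: [513.5, -149.7, 2.5]
tool_rot: [-89.9, -0.0, 0.0]
ft_force: [-1.1, 5.0, 2.1]
gripper_width: 39.0
```

Request:
{"fn": "servo_tool", "kwargs": {"motion": [[[0,0,0],[0,0,0],36],[[0,0,0],[0,0,0],36]]}}

```text
clock: 10.85
tcp_pos: [513.5, -149.7, 2.5]
tool_rot: [-89.9, -0.0, 0.0]
ft_force: [-0.2, 6.0, 2.9]
gripper_width: 39.4
```

```bash
python3 - <<'E'
from h import *
for i in range(3):
    im=cams.read_camera("scene");print(sensors.observe()["ft_force"].round(1),sensors.observe()["tcp_pos"].round(1))
E
```

```text
[-0.3  5.3  3.5] [ 513.5 -149.7    2.5]
[0.6 4.9 2.9] [ 513.5 -149.7    2.5]
[0.1 5.5 3.1] [ 513.6 -149.7    2.5]
```

Request:
{"fn": "servo_tool", "kwargs": {"motion": [[[0,0,0],[0,0,0],44],[[0,0,0],[0,0,0],52],[[0,0,0],[0,0,0],60],[[0,0,0],[0,0,0],60],[[0,0,0],[0,0,0],60],[[0,0,0],[0,0,30],60],[[0,0,0],[0,0,70],60],[[0,0,0],[0,0,120],60],[[0,0,0],[0,0,170],60],[[0,0,0],[0,0,180],0],[[0,0,0],[0,0,180],0],[[0,0,0],[0,0,180],0],[[0,0,0],[0,0,180],0]]}}

```text
clock: 12.3
tcp_pos: [512.1, -149.8, 180.3]
tool_rot: [-89.9, 0.2, -0.0]
ft_force: [-1.3, -0.8, 0.1]
gripper_width: 1.7
```

```bash
python3 - <<'E'
from h import *
st=sensors.observe();print(st)
for n in("wrist","scene"):
    im=cams.read_camera(n)[:,:,::-1]
    if n=="scene": im=cv2.resize(im[140:300,170:390],None,fx=3.5,fy=3.5,interpolation=cv2.INTER_CUBIC)
    cv2.imwrite(f"pics/{n}7.png",im)
E
```

```text
{'clock': 12.3, 'qpos': array([-2.31133797e+01,  1.81670666e+01, -7.97500849e+00,  6.40965540e+01,
       -2.72497605e-03,  6.68950395e+01]), 'joint_vel': array([-0.03849402,  0.31968232, -0.02921354,  0.18227436,  0.05508832,
        0.07647154]), 'effort': array([ 3.69306654e-03, -4.33497119e+01,  2.67112470e+01, -1.47718191e-02,
       -1.19829958e-03,  1.62937721e-05]), 'tcp_pos': array([ 512.08999997, -149.75775743,  180.25215243]), 'tool_rot': array([-8.99088639e+01,  2.20557294e-01, -8.23813112e-03]), 'ft_force': array([-1.28504963, -0.7650586 ,  0.11881881]), 'wrist_torque': array([-0.00695914,  0.00073746,  0.01455131]), 'gripper_width': 1.7238327300606624}
```

View pics/wrist7.png

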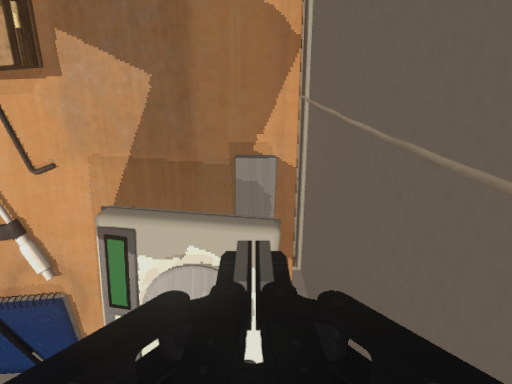

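View pics/scene7.png

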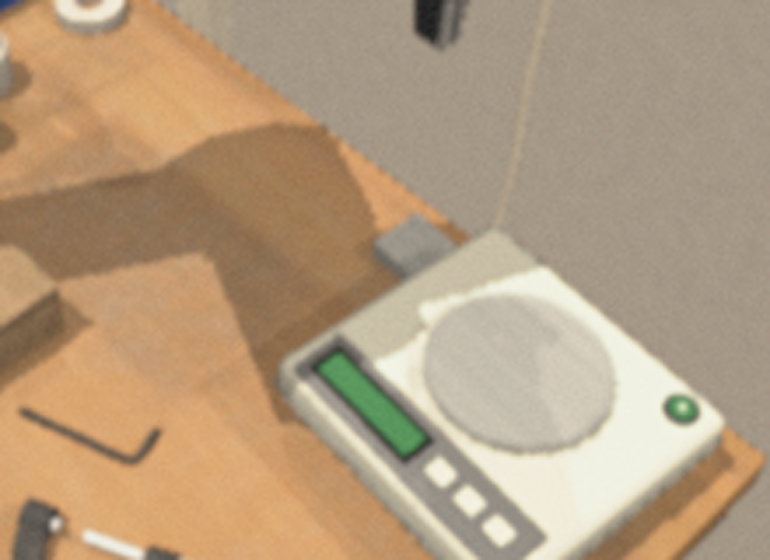

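```bash
python3 - <<'E'
from h import *
st=sensors.observe()
print(cast("wrist",[[279,221],[100,210],[235.5,157],[277,157]],[52,52,15,15],st).round(1))
o=np.array([444,-277.5]);a=-0.07;R=np.array([[np.cos(a),-np.sin(a)],[np.sin(a),np.cos(a)]])
for n,p in dict(FL=(85,90),NL=(-85,90),press=(64,68),pad=(65,70)).items(): print(n,(o+R@p).round(1))
E
```

```text
[[ 535.3 -184.4   52. ]
 [ 377.4 -174.4   52. ]
 [ 495.8 -134.9   15. ]
 [ 534.8 -134.9   15. ]]
FL [ 535.1 -193.7]
NL [ 365.5 -181.8]
press [ 512.6 -214.1]
pad [ 513.7 -212.2]
```

Request:
{"fn": "servo_tool", "kwargs": {"motion": [[[0,0,0],[1,-30,-30],0],[[0,0,0],[1,-61,-60],0],[[0,0,0],[1,-61,-90],0],[[0,0,0],[1,-61,-110],0],[[0,0,0],[1,-61,-117],0],[[0,0,0],[1,-61,-117],0],[[0,0,0],[1,-61,-117],0]]}}

```text
clock: 13.1
tcp_pos: [515.0, -211.3, 66.1]
tool_rot: [-90.0, -0.0, 0.0]
ft_force: [-0.6, -0.2, 0.5]
gripper_width: -0.1
```

```bash
python3 - <<'E'
from h import *
im=cams.read_camera("scene")[:,:,::-1]
im=cv2.resize(im[140:300,170:390],None,fx=3.5,fy=3.5,interpolation=cv2.INTER_CUBIC)
cv2.imwrite(f"pics/scene8.png",im)
E
```

```text
(no output)
```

View pics/scene8.png

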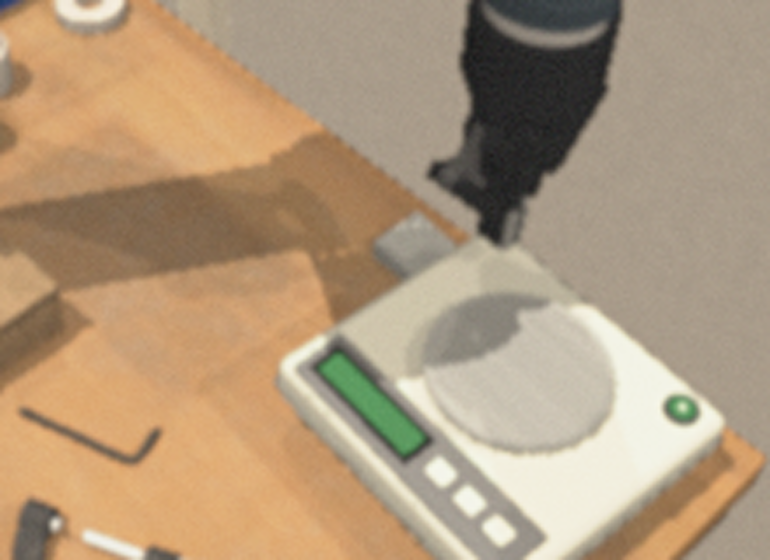

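Request:
{"fn": "servo_tool", "kwargs": {"motion": [[[0,0,0],[0,0,-5],0],[[0,0,0],[0,0,-9],0],[[0,0,0],[0,0,-12],0],[[0,0,0],[0,0,-12.5],0],[[0,0,0],[0,0,-12.5],0]]}}

```text
clock: 13.65
tcp_pos: [514.4, -211.2, 52.9]
tool_rot: [-90.0, 0.0, -0.0]
ft_force: [1.5, -0.0, 0.3]
gripper_width: -0.3
```

Request:
{"fn": "servo_tool", "kwargs": {"motion": [[[0,0,0],[0,0,-0.5],0],[[0,0,0],[0,0,-1],0],[[0,0,0],[0,0,-1],0]]}}

```text
clock: 13.95
tcp_pos: [514.7, -211.4, 52.1]
tool_rot: [-90.0, -0.0, -0.0]
ft_force: [-0.8, 1.2, -0.1]
gripper_width: 0.0
```

Request:
{"fn": "servo_tool", "kwargs": {"motion": [[[0,0,0],[0,0,-0.5],0],[[0,0,0],[0,0,-1],0],[[0,0,0],[0,0,-1],0]]}}

```text
clock: 14.25
tcp_pos: [514.7, -211.4, 52.0]
tool_rot: [-90.0, -0.0, -0.0]
ft_force: [-2.2, 1.5, 6.4]
gripper_width: 0.1
```

Request:
{"fn": "servo_tool", "kwargs": {"motion": [[[0,0,0],[0,0,-0.5],0],[[0,0,0],[0,0,-0.5],0],[[0,0,0],[0,0,-0.5],0],[[0,0,0],[0,0,-0.5],0],[[0,0,0],[0,0,-0.5],0],[[0,0,0],[0,0,-0.5],0]]}}

```text
clock: 14.85
tcp_pos: [514.8, -211.4, 51.9]
tool_rot: [-90.0, -0.1, 0.0]
ft_force: [-3.2, 1.4, 9.3]
gripper_width: 0.3
```

```bash
python3 - <<'E'
from h import *
for i in range(3):
    im=cams.read_camera("scene");s=sensors.observe();print(s["ft_force"].round(1),s["tcp_pos"].round(2))
E
```

```text
[-3.   1.   9.5] [ 514.75 -211.37   51.89]
[-3.4  2.   9.6] [ 514.77 -211.35   51.9 ]
[-3.5  1.8  9.4] [ 514.77 -211.36   51.91]
```

Request:
{"fn": "servo_tool", "kwargs": {"motion": [[[0,0,0],[0,0,0.5],0],[[0,0,0],[0,0,1.5],0],[[0,0,0],[0,0,4],0],[[0,0,0],[0,0,20],0],[[0,0,0],[0,0,50],0],[[0,0,0],[0,45,60],0],[[0,0,0],[0,90,60],0],[[0,0,0],[0,107,40],0],[[0,0,0],[0,107,10],0],[[0,0,0],[0,107,-20],0],[[0,0,0],[0,107,-40],0],[[0,0,0],[0,107,-45],0],[[0,0,0],[0,107,-45],0],[[0,0,0],[0,107,-45],0]]}}

```text
clock: 16.4
tcp_pos: [515.6, -104.7, 6.5]
tool_rot: [-90.0, -0.1, -0.0]
ft_force: [0.2, -0.2, -0.6]
gripper_width: -0.0
```

```bash
python3 - <<'E'
from h import *
for n in("wrist","top"):
    im=cams.read_camera(n)[:,:,::-1]
    if n!="wrist": im=cv2.resize(im[140:250,180:380],None,fx=3.5,fy=3.5,interpolation=cv2.INTER_CUBIC)
    cv2.imwrite(f"pics/{n}9.png",im)
E
```

```text
(no output)
```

View pics/wrist9.png

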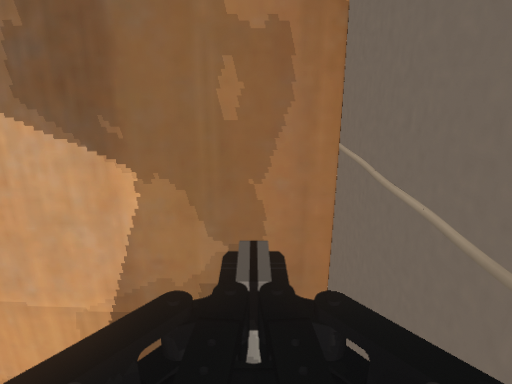

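View pics/top9.png

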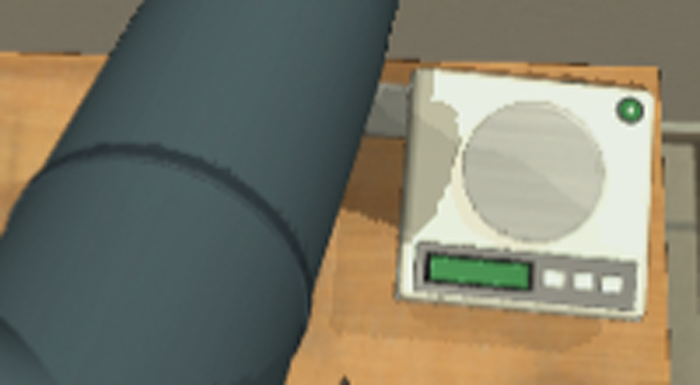

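Request:
{"fn": "servo_tool", "kwargs": {"motion": [[[0,0,0],[0,-4,0],0],[[0,0,0],[0,-8,0],0],[[0,0,0],[0,-12,0],0],[[0,0,0],[0,-15,0],0],[[0,0,0],[0,-16,0],0],[[0,0,0],[0,-16,0],0]]}}

```text
clock: 17.1
tcp_pos: [514.6, -120.6, 5.5]
tool_rot: [-90.0, -0.0, -0.0]
ft_force: [0.1, 0.2, 0.4]
gripper_width: -0.1
```

Request:
{"fn": "servo_tool", "kwargs": {"motion": [[[0,0,0],[0,-1,0],0],[[0,0,0],[0,-2,0],0],[[0,0,0],[0,-2,0],0]]}}

```text
clock: 17.4
tcp_pos: [514.6, -122.4, 5.5]
tool_rot: [-90.0, -0.0, -0.0]
ft_force: [-0.7, 0.2, 0.2]
gripper_width: -0.1
```

Request:
{"fn": "servo_tool", "kwargs": {"motion": [[[0,0,0],[0,-0.5,0],0],[[0,0,0],[0,-1,0],0],[[0,0,0],[0,-1,0],0]]}}

```text
clock: 17.7
tcp_pos: [514.6, -123.4, 5.6]
tool_rot: [-90.0, -0.0, -0.0]
ft_force: [-0.1, -0.1, 0.1]
gripper_width: -0.2
```

Request:
{"fn": "servo_tool", "kwargs": {"motion": [[[0,0,0],[0,-0.5,0],0],[[0,0,0],[0,-1,0],0],[[0,0,0],[0,-1,0],0]]}}

```text
clock: 18.0
tcp_pos: [514.6, -124.2, 5.5]
tool_rot: [-90.0, -0.0, -0.0]
ft_force: [-0.2, 0.8, 0.2]
gripper_width: -0.1
```

Request:
{"fn": "servo_tool", "kwargs": {"motion": [[[0,0,0],[0,-0.5,0],0],[[0,0,0],[0,-0.5,0],0],[[0,0,0],[0,-0.5,0],0]]}}

```text
clock: 18.3
tcp_pos: [514.6, -124.4, 5.5]
tool_rot: [-89.9, -0.0, 0.0]
ft_force: [0.5, 2.6, 1.4]
gripper_width: -0.0
```

Request:
{"fn": "servo_tool", "kwargs": {"motion": [[[0,0,0],[0,-0.4,0],0],[[0,0,0],[0,-0.4,0],0],[[0,0,0],[0,-0.4,0],0]]}}

```text
clock: 18.6
tcp_pos: [514.5, -124.6, 5.5]
tool_rot: [-89.9, -0.0, 0.0]
ft_force: [0.6, 5.5, 1.1]
gripper_width: -0.0
```

Request:
{"fn": "servo_tool", "kwargs": {"motion": [[[0,0,0],[0,2,0],0],[[0,0,0],[0,8,0],0],[[0,0,0],[0,20,0],0],[[0,0,0],[0,25,30],0],[[0,0,0],[0,25,80],0],[[0,0,0],[0,60,130],0],[[0,0,0],[0,100,170],0],[[0,0,0],[0,100,170],0],[[0,0,0],[0,100,170],0],[[0,0,0],[0,100,170],0]]}}

```text
clock: 19.6
tcp_pos: [514.4, -25.1, 175.0]
tool_rot: [-90.1, 0.0, 0.0]
ft_force: [0.2, -0.3, -0.9]
gripper_width: 0.2
```

```bash
python3 - <<'E'
from h import *
im=cams.read_camera("scene")[:,:,::-1]
cv2.imwrite("pics/scene10.png",im)
a=cv2.imread("pics/scene0.png")
cv2.imwrite("pics/cmp.png",cv2.resize(np.hstack([a[120:320,140:390],im[120:320,140:390]]),None,fx=1.6,fy=1.6))
print(sensors.observe()["ft_force"],sensors.observe()["tcp_pos"])
E
```

```text
[-0.54531386 -0.65542633  0.1632309 ] [513.79540789 -25.46829059 174.24037326]
```

View pics/cmp.png

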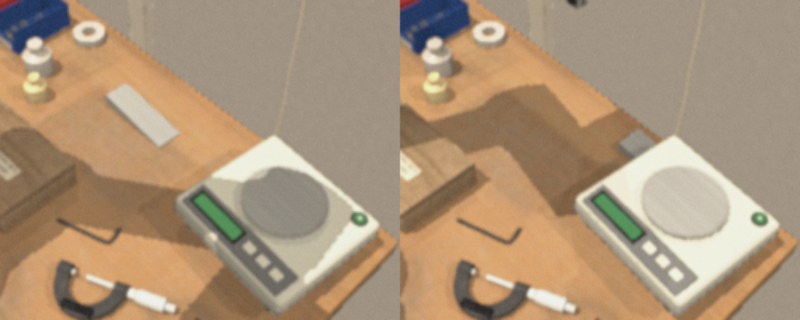

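The scale, weights and ring are where they started, and the wedge sits under the far left foot.

```bash
python3 -c "
from bench import robot
print(robot.sign_off())"
```

```text
the job is handed in; nothing more can be done
None
```

The wedge is snug under the scale's short far left foot, and the corner held firm when pressed. I handed the job in at about 20 s of the 64 s allowed; sign-off gives no verdict.

- **Wedge:** I gripped it lightly at its thick end and slid it along the bench into line with the foot. I then slid it in, thin end first, until it bit at about 5 N. The gripper's height stayed within about 0.2 mm throughout the slide.
- **Press:** With closed fingers I pressed the corner above the foot at about 9.5 N for nearly 1 s. The corner sank only about 0.1 to 0.2 mm.
- **Snugness check:** After the press I pushed the wedge's thick end with up to 5.5 N. It moved only about 0.2 mm, so it still carries the foot. This came after the press, and I did not press again afterwards.
- **Nothing disturbed:** The last picture shows the scale, weights and ring where they started, and the arm is clear of everything.

**Disagreements:** One wrist-camera reading put the scale's far left corner about 9 mm off the other cameras. I put this down to picking the wrong edge and used the other measurements. The cameras also differed by up to about 6 mm on single points. I did not measure the force on the foot or the scale's level directly; I inferred them from the push and press forces and the pictures.

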